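# Close the drip drawer, refit the hob knob and hold it pressed

### The arm

A 6-joint arm with a two-finger parallel gripper is mounted at the origin on a cart in front of the work surface, level with it; the furniture and walls round the work are solid. World frame = base frame: x ahead of the robot, y to its left, z up, the work surface at z = 0. Lengths are in m, angles in rad, forces in N, time in s.
With the tool pointing down it reaches from about 0.35 to 0.775 m from the base axis. Payload 5.5 kg.
Tool frame: the origin (TCP) lies between the finger pads; the fingertips stand 19 mm ahead of it and the grasp point (between the pads) is the TCP; z points along the fingers, y is the line along which they close (so a half turn about z gives the same grasp; the last joint's range is limited). The gripper opens to 85 mm and grips with 20 to 120 N. Pads are 22 mm wide; open, the fingers measure 114 mm over their backs; the gripper's body (76 mm by 85 mm) begins 54 mm behind the grasp point. The pads swing forward as they close: fully open they stand 13 mm farther back than shut.
Start: joints at [0.972, 0.313, 0.046, 1.304, 0, 1.431], TCP at [0.255, 0.516, 0.211] pointing down, gripper open.
Joint ranges: [-2.76, 2.76], [-0.86, 1.69], [-1.03, 1.26], [-2.2, 2.34], [-1.47, 1.5], [-3.14, 3.14]. Speed limits (rad/s): [2.57, 2.57, 3.14, 3.14, 3.14, 3.14].

### API

Orientations are given as a unit quaternion [w, x, y, z].
In Python, from workcell import env gives the robot as it stands.
- The arm moves only by the tool carry_out, never from a script. Its argument "increments" is a list that holds one entry, the list of rows, each a list of 6 numbers: the shift along the tool's x, y, z each as a share of 50 cm, from -1 to 1, then the turn, a rotation vector about the tool's x, y, z each as a share of 2 pi rad, from -1 to 1. In form: [[[x, y, z, ax, ay, az], ...]]. A call has 1 to 5 rows; each row is the pose to reach, as a shift and turn from the pose commanded when the call began, along the tool's axes at that moment, turning the shorter way round; what a row does not reach only later rows make up. A row lasts 1/8 s, in which the tool goes at most 62.5 mm and 10.7 degrees, less where a joint would pass 70% of its speed; a pose out of reach is approached as far as the arm can. A call with a number of a shift or a turn outside -1 to 1 is refused whole. A call with a gripper value outside its range is refused whole. "jaw" is the closure, from 0 (fully open) to 1 (shut), set as the call begins (left out, the last holds). The fingers move at their own pace and stop on an object; "squeeze" is the grip in N (left out, the last holds). Time passes only in rows, so rows that repeat a pose let the fingers close. It gives the time, the measured TCP pose, the force, the opening and the grip force at its end, in the units of the state.
- env.get_state(): the state, without advancing time (a new reading comes with each control period).
- env.read_camera(name): name is "scene" or "top"; returns a dict with "frame" (400x640x3 uint8, blue, green, red), "z_map" (400x640 float32, m along the optical axis (not along the pixel's ray), 0 where there is no reading), "intrinsics" (3x3 intrinsics, pixels), "R" (3x3) and "t" (3): a world point X has camera coordinates R X + t. Camera axes: x right, y down, z forward; pixel columns grow to the right and rows downward; lengths in m; the calibration is good to about 2 mm. A picture is of the moment at which its call begins.
- env.hand_in(): hands the job in; it is judged then, once.
Trained networks look in the newest picture that a camera, given by its name, has taken for a name from the list of things; names that differ only in an ending like _2 or _b are one class to them, and where a whole thing is asked for, a point or a joint stands for the part that bears it (a point fixed in the world has none). Each returns a list of dicts, best first, with "score" (0 to 1); they miss things now and then, are a little off and sometimes report something else, mostly with a low value. They report only what shows in the picture. A call takes as long as a camera call. They do not tell look-alikes from the thing itself.
- env.find_in(camera, name): "position" ([x, y, z] in m, in world coordinates, good to about 4 mm: the middle of the surface that is visible of it).
The state is a dict: "clock": time; "joint_pos": joint angles; "qvel": joint speeds; "tau": joint torques, N m; "tcp_pos": TCP position; "orientation": TCP orientation; "wrist_force": force on the tool from outside, world axes, zero at the start; "ft_torque": the same for the moment, N m; "finger_gap": finger opening in m; "grip_force": force on a finger pad.
Only numpy, scipy, OpenCV 4.12 (cv2) and the standard library are available. Lean on these libraries where they do the work, as an engineer would, in place of code of your own. Each camera call takes 0.05 s, during which the arm holds its last target. There are 200 camera calls.

### The job

Make the small table-top gas hob ready and work its ignition: first push its open drip drawer fully home until it seats at its detent, and then pick up the control knob lying on the worktop, turn it so that its D-shaped socket matches the D-shaped spindle on the hob, and push it fully onto the spindle. Then press the knob firmly down against the spindle's spring, as far as it will go, and finish while still holding it pressed down: do not let go of it. Leave the mug, the tin and the spice jar standing where they are.

Things in the scene. Friction and masses are not known exactly. Their poses are not given: they have to be found in the camera images.
- hob: White table-top gas hob, fixed. 260 mm (x) by 300 mm (y), top 75 mm above the worktop, pan-support bars to 101 mm. Origin: centre of its underside; +x points from its front (drawer side, facing the robot) to its back. The spindle stands on the top, 98 mm in front and 85 mm right of the middle. Over its back hangs a wall cabinet: underside 0.42 m above the worktop, front 0.61 m ahead of the robot.
- drawer_front (a point): Centre of the flat outer face of the drip drawer's white front panel (190 mm wide, 50 mm high, 12 to 62 mm above the worktop, no handle to grip), in the hob's front left of the middle. The point is 37 mm above the worktop and moves with the drawer. Axes as the hob's: the drawer closes along +x.
- drawer (a joint): Opening of the drip drawer in m: 0 is fully home, grows as it comes out towards the robot (starts 0.02 to 0.045). It slides with about 1 N of friction; in the last 10 mm a sprung ball resists with about 5 N (more in a fast push), then from about 3 mm it snaps home to 0 by itself and stays there. It counts as home below 0.002.
- spindle_tip (a point): Top centre of the upright aluminium spindle, 28 mm above the hob's top when not pressed. D-shaped: 18 mm diameter, flat 4.5 mm from the axis; its top 3 mm taper in by 2 mm. The flat, and a small dark tab at its foot, face this point's -x (towards the robot within about 45 degrees); z up. Too stiff to be turned by the knob (2 N m): turn the knob to match it.
- spindle (a joint): How far the spindle is pressed down, in m: 0 is up, 0.007 is the bottom stop. A spring pushes it up with 4 N at 0, rising to 9.6 N at the stop; it comes up again when let go. It counts as pressed above 0.004.
- knob: Loose black knob, standing on the worktop socket down. Origin: centre of its underside; z up. Round skirt 48 mm across, 22 mm high. D-shaped socket in the underside: 20.4 mm diameter, 16 mm deep, flat 5.6 mm from the axis on the -x side. Fits when its -x points where the spindle's flat faces, within 10 degrees. Fully on, the underside is 16 mm below the spindle's tip. 70 g.
- knob_grip (a point): Middle of the knob's straight grip bar, 33 mm above the knob's underside, axes as the knob's. The bar is 46 mm long (x), 14 mm thick (y) and stands from 22 to 44 mm above the underside. A small pointer nose sticks out of the skirt at the -x end, to 35 mm from the axis, and an inlaid line on bar and nose marks that end: the socket's flat lies under the pointer.
- mug: Bystander: striped mug, 78 x 116 mm, 101 mm high, standing to the right of the work. Origin: centre of its underside.
- tin: Bystander: short round food tin, 75 mm in diameter, 58 mm high. Origin: centre of its underside.
- spice_jar: Bystander: spice jar with a red cap, 45 mm in diameter, 106 mm high. Origin: centre of its underside.
There are look-alikes about, which are no part of the job. Of the things that look like the knob, the smallest one is meant.

How it is judged:
By the outcome, as a careful person would: the job done as asked, in the order asked, and still so for the second after the job is handed in, while the arm keeps its last pose, push and grip.
It also fails if it takes over 64 s, if anything falls off the work surface, if the arm or the gripper's body presses on something with over 40 N, if the wrist force passes 120 N, or if a joint passes its speed limit or range.

## Working session

There is one attempt and no reset: what is moved stays moved. The work goes in short steps, Python scripts to look and compute and a tool call to move; the robot and the scene stay as the last step left them, time stands still between calls to the robot, and variables do not carry over. Pictures are saved under pics/ and viewed, at most 12 in all, crops included, and the job is handed in when it is done.

Besides the shell and the picture viewer there is one more tool, called after ">>>" by a JSON object that holds its "name" and its "arguments". carry_out: Moves the arm, as the interface text tells. Its arguments: {"type":"object","properties":{"increments":{"type":"array","items":{"type":"array","items":{"type":"array","items":{"type":"number","minimum":-1,"maximum":1}}}},"jaw":{"type":"number"},"squeeze":{"type":"number"}},"required":["increments"]}

```bash
mkdir -p pics; cat > h.py <<'E'
import numpy as np, cv2
from workcell import env
from scipy.spatial.transform import Rotation as Ro
def pts(c):
    K=c["intrinsics"];z=c["z_map"];v,u=np.mgrid[0:400,0:640]
    P=np.stack([(u-K[0,2])/K[0,0]*z,(v-K[1,2])/K[1,1]*z,z],-1)
    W=(P-c["t"])@c["R"]; W[z==0]=np.nan
    return W
def proj(c,X):
    p=c["intrinsics"]@(c["R"]@np.array(X)+c["t"]); return p[:2]/p[2]
E
python3 - <<'E'
from h import *
for n in ["scene","top"]:
    c=env.read_camera(n); cv2.imwrite(f"pics/{n}0.png",c["frame"])
    np.savez(f"{n}0.npz",**c)
    for k in ["hob","drawer_front","spindle_tip","knob","knob_grip","mug","tin","spice_jar"]:
        for d in env.find_in(n,k): print(n,k,np.round(d["position"],3),round(d["score"],2),proj(c,d["position"]).round())
s=env.get_state();print({k:np.round(v,3) for k,v in s.items()})
E
```

```text
scene hob [0.572 0.179 0.074] 0.88 [232. 248.]
scene drawer_front [0.433 0.134 0.042] 0.81 [288. 268.]
scene spindle_tip [0.43  0.132 0.039] 0.47 [290. 268.]
scene spindle_tip [ 0.469 -0.191  0.024] 0.32 [337. 216.]
scene knob [ 0.324 -0.436  0.033] 0.89 [410. 194.]
scene knob [ 0.466 -0.191  0.025] 0.67 [338. 216.]
scene knob [ 0.478 -0.297  0.03 ] 0.64 [350. 200.]
scene knob_grip [ 0.468 -0.192  0.023] 0.73 [338. 216.]
scene knob_grip [ 0.326 -0.44   0.029] 0.7 [410. 195.]
scene mug [ 0.689 -0.173  0.065] 0.75 [275. 189.]
scene tin [ 0.493 -0.436  0.041] 0.69 [365. 181.]
scene spice_jar [ 0.507 -0.568  0.067] 0.57 [377. 161.]
top hob [0.583 0.126 0.077] 0.55 [220. 164.]
top drawer_front [0.45  0.173 0.026] 0.56 [206. 211.]
top spindle_tip [ 0.517 -0.58   0.111] 0.49 [465. 188.]
top knob [ 0.479 -0.2    0.024] 0.79 [331. 203.]
top knob [ 0.33  -0.46   0.028] 0.75 [419. 254.]
top knob_grip [ 0.483 -0.309  0.03 ] 0.93 [367. 202.]
top knob_grip [ 0.472 -0.204  0.022] 0.46 [332. 205.]
top mug [ 0.722 -0.198  0.039] 0.58 [331. 123.]
top tin [ 0.502 -0.456  0.057] 0.87 [418. 195.]
top spice_jar [ 0.514 -0.577  0.106] 0.67 [464. 189.]
{'clock': np.float64(0.9), 'joint_pos': array([0.972, 0.313, 0.046, 1.304, 0.   , 1.431]), 'qvel': array([ 0.001,  0.   , -0.001, -0.001, -0.001, -0.   ]), 'tau': array([ -0.   , -48.045,  29.881,   0.   ,  -0.   ,  -0.   ]), 'tcp_pos': array([0.255, 0.516, 0.211]), 'orientation': array([0.   , 0.227, 0.974, 0.   ]), 'wrist_force': array([-0.357,  0.571,  0.111]), 'ft_torque': array([ 0.037, -0.023, -0.008]), 'grip_force': np.float64(0.0), 'finger_gap': np.float64(0.086)}
```

View pics/scene0.png

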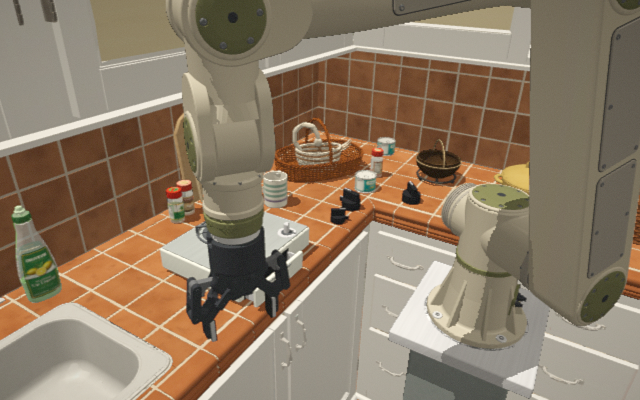

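View pics/top0.png

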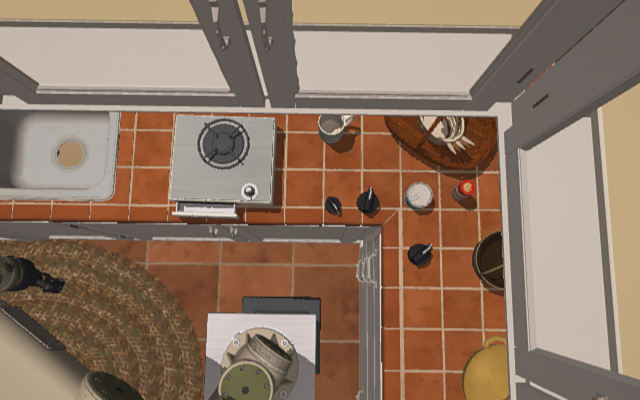

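Top view: the hob is around (222,160), its open drawer at (207,211) and the spindle at (250,191). There are three knobs, at (334,205), (368,201) and (419,254), and the one at (334,205) looks smallest. I'll measure from the depth data and zoom in.

```bash
python3 - <<'E'
from h import *
c=dict(np.load("top0.npz"));W=pts(c);z=W[...,2]
v,u=np.mgrid[0:400,0:640]
def box(u0,u1,v0,v1): return (u>=u0)&(u<u1)&(v>=v0)&(v<v1)
# hob top
m=box(150,295,100,225)&(abs(z-.075)<.006); P=W[m][:,:2]
r=cv2.minAreaRect((P*1000).astype(np.float32));print("hob rect",r,np.median(z[m]))
print("px/mm",c["intrinsics"][0,0]/c["z_map"][200,330], "cam", (-c["R"].T@c["t"]).round(3))
for n,b in dict(k1=(322,345,190,220),k2=(355,383,183,218),k3=(405,437,238,270)).items():
    m=box(*b)&(z>.012)&(z<.08);P=W[m];print(n,len(P),P.mean(0).round(4),P.max(0).round(3),P.min(0).round(3))
    h=P[P[:,2]>P[:,2].max()-.008];print('  top',h.mean(0).round(4),len(h))
m=box(238,262,180,204)&(z>.085);P=W[m];print("spindle",P.mean(0).round(4),P.max(0).round(3),len(P))
m=box(170,245,203,222)&(z>.03)&(z<.07);P=W[m];print("drawer",P.min(0),P.max(0))
f=c["frame"]
a=cv2.resize(f[170:225,225:275],None,fx=8,fy=8,interpolation=cv2.INTER_CUBIC)
b=cv2.resize(f[180:235,315:360],None,fx=8,fy=8,interpolation=cv2.INTER_CUBIC)
cv2.imwrite("pics/crop1.png",np.hstack([a,b]))
E
```

```text
hob rect ((582.3837280273438, 121.59215545654297), (297.96673583984375, 299.3217468261719), 88.95903778076172) 0.07544687328530357
px/mm 338.54220437316997 cam [ 0.255 -0.16   1.546]
k1 210 [ 0.4754 -0.2048  0.0305] [ 0.501 -0.183  0.05 ] [ 0.45  -0.228  0.013]
  top [ 0.4765 -0.2052  0.0457] 62
k2 385 [ 0.4853 -0.3085  0.0401] [ 0.53  -0.278  0.073] [ 0.454 -0.342  0.013]
  top [ 0.4829 -0.3106  0.0665] 7
k3 412 [ 0.3326 -0.4608  0.04  ] [ 0.364 -0.431  0.068] [ 0.302 -0.499  0.013]
  top [ 0.3346 -0.4635  0.0627] 64
spindle [0.5035 0.0384 0.1006] [0.51  0.048 0.109] 33
drawer [0.429763   0.05659855 0.03012023] [0.47362158 0.26279147 0.06927841]
```

View pics/crop1.png

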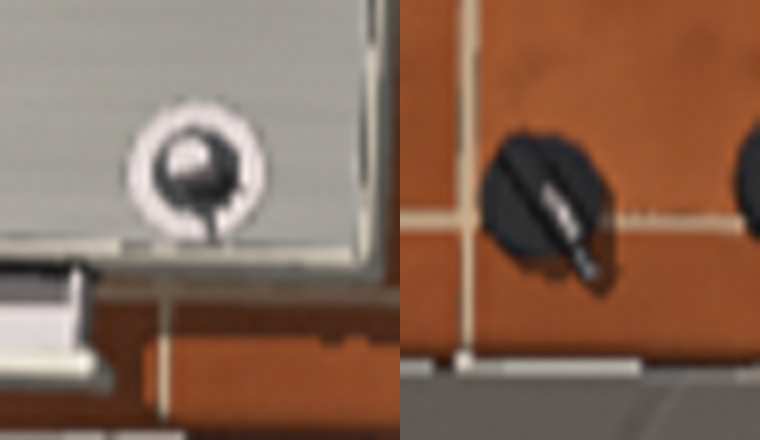

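The crop shows the spindle collar at (195,170) with its dark tab pointing down and slightly right, at about (213,230). The knob's pointer goes down and right to (595,275). I'll measure both angles on rectified patches.

```bash
python3 - <<'E'
from h import *
c=dict(np.load("top0.npz"));W=pts(c);z=W[...,2]
def rect(c,x,y,zz,half=.04,n=360):
    g=np.linspace(half,-half,n)
    X,Y=np.meshgrid(x+g,y+g,indexing="ij") # rows: x decreasing ; cols: y decreasing
    p=(np.stack([X,Y,np.full_like(X,zz)],-1)@c["R"].T+c["t"])@c["intrinsics"].T
    return cv2.remap(c["frame"],(p[...,0]/p[...,2]).astype(np.float32),(p[...,1]/p[...,2]).astype(np.float32),cv2.INTER_CUBIC)
s=dict(np.load("scene0.npz"))
for d in (c,s): print(proj(d,[.4845,.037,.078]))
im=np.vstack([np.hstack([rect(c,.4845,.037,.077),rect(c,.475,-.205,.044)]),])
im2=rect(s,.4845,.037,.077,)
im=np.hstack([im[:, :360],cv2.resize(im2,(360,360))]) if 0 else im
for k in (180,540): cv2.drawMarker(im,(k,180),(0,255,0),0,12,1)
cv2.imwrite("pics/rect.png",im)
v,u=np.mgrid[0:400,0:640]
hb=(u>150)&(u<295)&(v>100)&(v<225)
P=W[hb&(abs(z-.075)<.004)]
P=P[P[:,0]>.47];r=cv2.minAreaRect((P[:,:2]*1000).astype(np.float32));print("rect",r)
print(np.percentile(P,[0.3,50,99.7],axis=0))
# edges fits left/right side of hob
rows=np.linspace(.48,.70,12)
for f in (np.max,np.min):
    q=np.array([[x,f(P[abs(P[:,0]-x)<.01,1])] for x in rows]);print("edge slope deg",np.degrees(np.polyfit(q[:,0],q[:,1],1)[0]),q[:,1].mean())
ys=np.linspace(0,.25,12);q=np.array([[y,P[abs(P[:,1]-y)<.01,0].max()] for y in ys]);print("back",np.degrees(np.polyfit(q[:,0],q[:,1],1)[0]),q[:,1].mean())
m=hb&(z>.05)&(z<.069)&(W[...,0]<.46);P=W[m];
for y in np.linspace(.08,.24,5):
    q=P[abs(P[:,1]-y)<.012]; print("drw",y,q[:,0].min() if len(q) else None)
print(P[:,1].min(),P[:,1].max())
m=(u>322)&(u<345)&(v>190)&(v<220)
T=W[m&(z>.038)][:,:2];_,e,vt=np.linalg.svd(T-T.mean(0));print("bar",T.mean(0),np.degrees(np.arctan2(-vt[0,1],-vt[0,0])),e)
S=W[m&(abs(z-.022)<.006)];print("skirt",len(S),cv2.minEnclosingCircle((S[:,:2]*1000).astype(np.float32)))
E
```

```text
[249.39219055 197.10052126]
[292.28195176 231.93296106]
rect ((601.7947998046875, 121.2028579711914), (297.7901916503906, 258.900634765625), 88.95101165771484)
[[ 0.47403842 -0.0259508   0.07104091]
 [ 0.58516166  0.12115408  0.07527672]
 [ 0.72974095  0.26909571  0.07896122]]
edge slope deg -1.1033482134183576 0.26917882672429627
edge slope deg -1.2015135381165156 -0.026253987108149166
back 0.718664635182933 0.7297379330859887
drw 0.08 0.43015051638061635
drw 0.12 0.4307582555883315
drw 0.15999999999999998 0.4298900557790025
drw 0.19999999999999998 0.4315999647802471
drw 0.24 0.43343470925506583
0.0751849295516992 0.26279147456203766
bar [ 0.47713083 -0.20461453] 33.89431872000082 [0.10423371 0.03240725]
skirt 115 ((472.1162414550781, -207.2974395751953), 28.85238265991211)
```

View pics/rect.png

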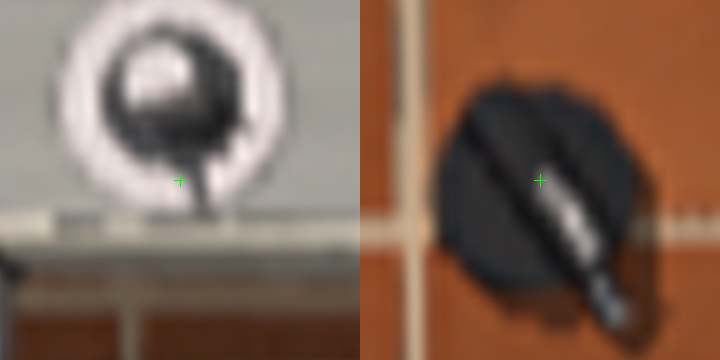

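The rectified patch puts the spindle tab at about 15–17° and the knob bar at about 34°, with the knob centred near (0.477,-0.205). The hob's yaw is about -1.1° and its spindle is near (0.502,0.038). Next I'll push the drawer.

```bash
cat >> h.py <<'E'
def go(p,yang,q0=None,p0=None):
    "increment to TCP p, tool down, tool-y at world angle yang deg"
    s=env.get_state(); q=s["orientation"]; R0=Ro.from_quat([q[1],q[2],q[3],q[0]]); a=np.radians(yang)
    y=np.array([np.cos(a),np.sin(a),0]);zz=np.array([0,0,-1.]);R1=Ro.from_matrix(np.stack([np.cross(y,zz),y,zz],1))
    p0=s["tcp_pos"]
    d=R0.inv().apply(np.array(p)-p0)/.5; w=(R0.inv()*R1).as_rotvec()/(2*np.pi)
    print("row",np.r_[d,w].round(4).tolist(),"clock",s["clock"],"p",np.round(p0,4),"F",np.round(s["wrist_force"],1),"gap",round(s["finger_gap"],4))
E
python3 - <<'E'
from h import *
go([.38,.168,.13],89)
s=dict(np.load("scene0.npz"))
f=s["frame"][205:245,265:315];cv2.imwrite("pics/sp.png",cv2.resize(f,None,fx=12,fy=12,interpolation=cv2.INTER_CUBIC))
E
```

```text
row [-0.5326, -0.5123, 0.1622, 0.0, 0.0, -0.0703] clock 0.9 p [0.2547 0.5156 0.2111] F [-0.4  0.6  0.1] gap 0.0856
```

View pics/sp.png

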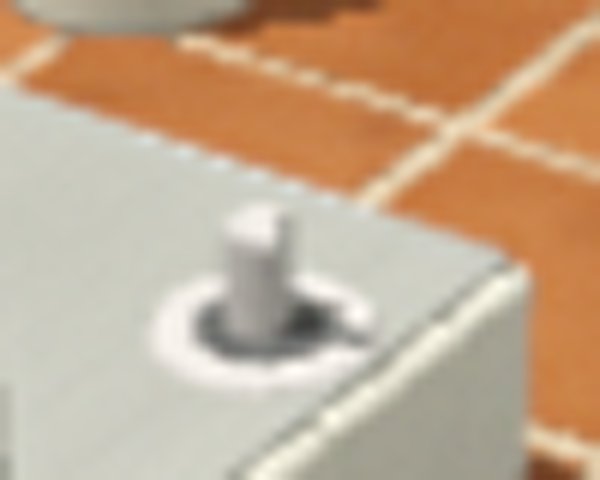

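The scene crop shows the spindle's dark ring centred at (268,325) and the tab end at (365,340). I'll turn that into an angle after starting the move.

>>> {"name": "carry_out", "arguments": {"increments": [[[-0.53,-0.51,0.1,0,0,-0.07],[-0.53,-0.51,0.1,0,0,-0.07],[-0.53,-0.51,0.1,0,0,-0.07],[-0.53,-0.51,0.1,0,0,-0.07],[-0.53,-0.51,0.1,0,0,-0.07]]], "jaw": 1}}

```text
clock: 1.52
tcp_pos: [0.3584, 0.228, 0.1699]
orientation: [0.001, 0.009, 1.0, 0.0]
wrist_force: [1.5, 0.5, -0.5]
finger_gap: 0.0004
grip_force: 0.0
```

```bash
python3 - <<'E'
from h import *
go([.38,.168,.052],89)
s=dict(np.load("scene0.npz"));C=-s["R"].T@s["t"]
def hit(p,z):
    d=s["R"].T@np.linalg.inv(s["intrinsics"])@np.r_[p,1];return C+d*(z-C[2])/d[2]
for z in (.075,.078):
    for a in ((365,340),(345,333)):
        r=hit((265+268/12,205+325/12),z);t=hit((265+a[0]/12,205+a[1]/12),z);d=r-t
        print(r.round(4),t.round(4),np.degrees(np.arctan2(d[1],d[0])))
    d=np.array([.5022,.0381,z])-t;print(np.degrees(np.arctan2(d[1],d[0])))
E
```

```text
row [-0.0452, -0.1193, 0.2358, 0.0001, 0.0002, -0.0001] clock 1.525 p [0.3584 0.228  0.1699] F [ 1.5  0.5 -0.5] gap 0.0004
[0.4979 0.0406 0.075 ] [0.4763 0.0344 0.075 ] 16.13277971720279
[0.4979 0.0406 0.075 ] [0.4816 0.0343 0.075 ] 21.292390156246846
10.470200981123526
[0.4952 0.0447 0.078 ] [0.4736 0.0384 0.078 ] 16.13277971720281
[0.4952 0.0447 0.078 ] [0.4789 0.0384 0.078 ] 21.292390156247333
-0.6385784096813295
```

Both cameras agree on about 16°. Now down in front of the drawer.

>>> {"name": "carry_out", "arguments": {"increments": [[[-0.04,-0.11,0.1,0,0,0],[-0.045,-0.12,0.236,0,0,0],[-0.045,-0.12,0.236,0,0,0],[-0.045,-0.12,0.236,0,0,0],[-0.045,-0.12,0.236,0,0,0]]]}}

```text
clock: 2.15
tcp_pos: [0.3801, 0.1697, 0.0528]
orientation: [0.001, 0.009, 1.0, 0.0]
wrist_force: [0.5, -0.1, -0.4]
finger_gap: -0.0005
grip_force: 0.0
```

```bash
python3 - <<'E'
from h import *
go([.417,.1675,.052],89)
E
```

```text
row [-0.0739, -0.0029, 0.0017, 0.0001, 0.0003, -0.0002] clock 2.15 p [0.3801 0.1697 0.0528] F [ 0.5 -0.1 -0.4] gap -0.0005
```

>>> {"name": "carry_out", "arguments": {"increments": [[[-0.03,0,0,0,0,0],[-0.055,0,0,0,0,0],[-0.075,0,0,0,0,0],[-0.088,0,0,0,0,0],[-0.1,0,0,0,0,0]]]}}

```text
clock: 2.78
tcp_pos: [0.4294, 0.1682, 0.0517]
orientation: [-0.0, 0.01, 1.0, -0.0]
wrist_force: [-0.6, -0.3, -0.4]
finger_gap: 0.0001
grip_force: 0.0
```

>>> {"name": "carry_out", "arguments": {"increments": [[[-0.006,0,0,0,0,0],[-0.012,0,0,0,0,0],[-0.018,0,0,0,0,0],[-0.024,0,0,0,0,0],[-0.03,0,0,0,0,0]]]}}

```text
clock: 3.4
tcp_pos: [0.4443, 0.168, 0.0518]
orientation: [0.0, 0.009, 1.0, 0.0]
wrist_force: [0.3, 0.7, -0.5]
finger_gap: 0.0002
grip_force: 0.0
```

>>> {"name": "carry_out", "arguments": {"increments": [[[-0.004,0,0,0,0,0],[-0.008,0,0,0,0,0],[-0.012,0,0,0,0,0],[-0.016,0,0,0,0,0],[-0.02,0,0,0,0,0]]]}}

```text
clock: 4.03
tcp_pos: [0.4543, 0.1678, 0.0518]
orientation: [0.0, 0.009, 1.0, 0.0]
wrist_force: [0.3, -1.1, 0.6]
finger_gap: 0.0002
grip_force: 0.0
```

```bash
python3 - <<'E'
from h import *
c=env.read_camera("top");W=pts(c);z=W[...,2]
v,u=np.mgrid[0:400,0:640];m=(u>170)&(u<245)&(v>190)&(v<225)&(z>.045)&(z<.069)&(W[...,0]<.49)
P=W[m]
for y in np.linspace(.08,.24,9):
    q=P[abs(P[:,1]-y)<.012]; print("drw",round(y,2),len(q),q[:,0].min() if len(q) else None)
print(env.get_state()["wrist_force"])
cv2.imwrite("pics/dr.png",cv2.resize(c["frame"][170:235,150:280],None,fx=5,fy=5))
E
```

```text
drw 0.08 57 0.43027869008778685
drw 0.1 60 0.4299808484212279
drw 0.12 61 0.4301512113759397
drw 0.14 43 0.42964418767847184
drw 0.16 36 0.4297914200835362
drw 0.18 34 0.4315256650234566
drw 0.2 18 0.43142772954381053
drw 0.22 29 0.43190751089934903
drw 0.24 14 0.43288718188311914
[ 0.67429648  0.00078934 -0.21055453]
```

View pics/dr.png

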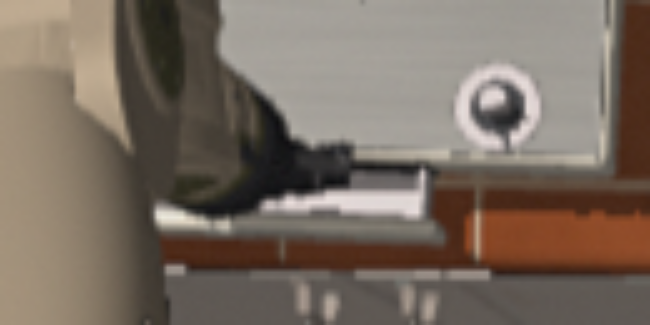

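The picture still shows the drawer front edge at (340,228), with the fingers apparently above or behind it. I'll check the height profile.

```bash
python3 - <<'E'
from h import *
c=env.read_camera("top");W=pts(c)
for u in (225,230): print([tuple(W[v,u].round(3)) for v in range(200,222)])
c0=dict(np.load("top0.npz"));W0=pts(c0)
for u in (208,): print([tuple(W0[v,u].round(3)) for v in range(200,222)])
print(proj(c,[.43,.11,.062]),proj(c,[.454,.168,.033]))
s=env.read_camera("scene")
cv2.imwrite("pics/sc2.png",cv2.resize(s["frame"][170:330,170:350],None,fx=4,fy=3.7))
E
```

```text
[(np.float64(0.476), np.float64(0.108), np.float64(0.071)), (np.float64(0.473), np.float64(0.108), np.float64(0.071)), (np.float64(0.472), np.float64(0.111), np.float64(0.058)), (np.float64(0.471), np.float64(0.113), np.float64(0.043)), (np.float64(0.471), np.float64(0.116), np.float64(0.026)), (np.float64(0.468), np.float64(0.117), np.float64(0.019)), (np.float64(0.465), np.float64(0.116), np.float64(0.022)), (np.float64(0.462), np.float64(0.116), np.float64(0.026)), (np.float64(0.459), np.float64(0.116), np.float64(0.023)), (np.float64(0.455), np.float64(0.115), np.float64(0.027)), (np.float64(0.453), np.float64(0.116), np.float64(0.02)), (np.float64(0.451), np.float64(0.117), np.float64(0.014)), (np.float64(0.442), np.float64(0.109), np.float64(0.059)), (np.float64(0.439), np.float64(0.109), np.float64(0.06)), (np.float64(0.436), np.float64(0.108), np.float64(0.062)), (np.float64(0.433), np.float64(0.108), np.float64(0.062)), (np.float64(0.431), np.float64(0.109), np.float64(0.055)), (np.float64(0.431), np.float64(0.114), np.float64(0.028)), (np.float64(0.431), np.float64(0.118), 
[... 2140 characters left out ...]
p.float64(0.449), np.float64(0.167), np.float64(0.023)), (np.float64(0.441), np.float64(0.158), np.float64(0.063)), (np.float64(0.438), np.float64(0.157), np.float64(0.064)), (np.float64(0.435), np.float64(0.158), np.float64(0.062)), (np.float64(0.432), np.float64(0.157), np.float64(0.064)), (np.float64(0.431), np.float64(0.159), np.float64(0.053)), (np.float64(0.434), np.float64(0.171), np.float64(-0.001)), (np.float64(0.431), np.float64(0.171), np.float64(-0.002)), (np.float64(0.427), np.float64(0.17), np.float64(0.003)), (np.float64(0.425), np.float64(0.17), np.float64(-0.002)), (np.float64(0.421), np.float64(0.17), np.float64(0.0))]
[224.29567015 216.07301716] [206.87739044 208.91148618]
```

View pics/sc2.png

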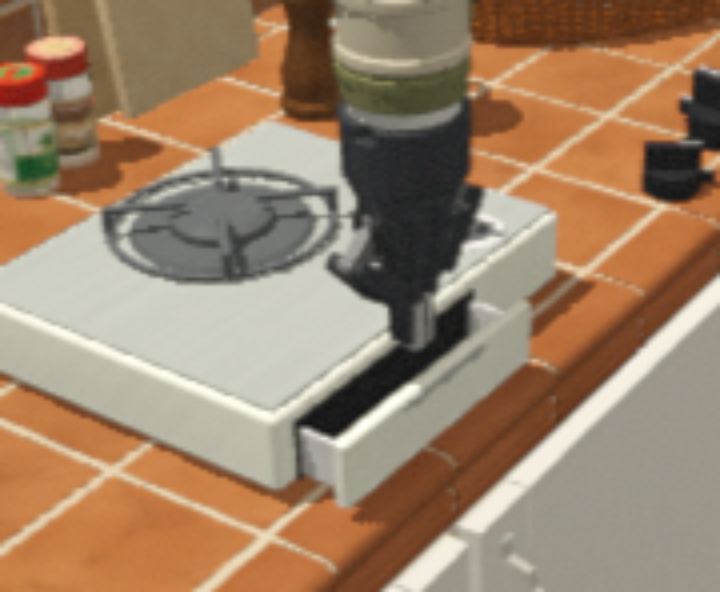

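The scene crop shows the fingertips at (415,345), above the drawer tray and just past the panel, so the tips sit higher than I assumed. I'll work out how high.

```bash
python3 - <<'E'
from h import *
s=env.read_camera("scene")
for z in (.033,.04,.05,.06,.07): print(z,[proj(s,[.4543+dx,.168+dy,z]).round(1).tolist() for dx,dy in((0,0),(-.011,0),(-.011,.014),(-.011,-.014))])
W=pts(s);print([tuple(W[v,273].round(3)) for v in range(240,272,2)])
E
```

```text
0.033 [[273.2, 274.7], [276.8, 276.2], [273.5, 279.2], [280.1, 273.3]]
0.04 [[273.1, 272.4], [276.8, 273.9], [273.4, 276.9], [280.1, 270.9]]
0.05 [[273.0, 269.1], [276.7, 270.5], [273.3, 273.5], [280.0, 267.6]]
0.06 [[272.9, 265.7], [276.6, 267.1], [273.2, 270.1], [280.0, 264.2]]
0.07 [[272.8, 262.3], [276.5, 263.7], [273.1, 266.6], [279.9, 260.9]]
[(np.float64(0.438), np.float64(0.187), np.float64(0.15)), (np.float64(0.439), np.float64(0.186), np.float64(0.143)), (np.float64(0.439), np.float64(0.186), np.float64(0.137)), (np.float64(0.442), np.float64(0.182), np.float64(0.129)), (np.float64(0.444), np.float64(0.18), np.float64(0.122)), (np.float64(0.441), np.float64(0.184), np.float64(0.119)), (np.float64(0.446), np.float64(0.177), np.float64(0.108)), (np.float64(0.447), np.float64(0.176), np.float64(0.101)), (np.float64(0.447), np.float64(0.176), np.float64(0.095)), (np.float64(0.448), np.float64(0.175), np.float64(0.089)), (np.float64(0.445), np.float64(0.179), np.float64(0.087)), (np.float64(0.448), np.float64(0.175), np.float64(0.078)), (np.float64(0.449), np.float64(0.174), np.float64(0.071)), (np.float64(0.469), np.float64(0.148), np.float64(0.041)), (np.float64(0.47), np.float64(0.146), np.float64(0.034)), (np.float64(0.47), np.float64(0.147), np.float64(0.028))]
```

Depth puts the fingertips near z=0.068 while the TCP reads 0.052, so the tips are about 35 mm higher than the stated geometry implies. I'll back out, go lower, and check in the image before pushing.

>>> {"name": "carry_out", "arguments": {"increments": [[[0.075,0,0,0,0,0],[0.15,0,0,0,0,0],[0.15,0,0.065,0,0,0],[0.15,0,0.065,0,0,0],[0.15,0,0.065,0,0,0]]]}}

```text
clock: 4.85
tcp_pos: [0.3798, 0.1693, 0.0199]
orientation: [0.0, 0.01, 1.0, 0.0]
wrist_force: [-0.7, -0.2, 0.1]
finger_gap: 0.0
grip_force: 0.0
```

```bash
python3 - <<'E'
from h import *
s=env.read_camera("scene");p=env.get_state()["tcp_pos"]
W=pts(s);m=(np.hypot(W[...,0]-p[0],W[...,1]-p[1])<.03)&(W[...,2]>-.02)&(W[...,2]<.1)
P=W[m];print(p,len(P),np.percentile(P[:,2],[0,1,5,20]),env.get_state()["wrist_force"])
h=np.histogram(P[:,2],np.arange(-.02,.1,.005));print(h[0])
cv2.imwrite("pics/sc3.png",cv2.resize(s["frame"][170:330,190:350],None,fx=3.7,fy=3.7))
E
```

```text
[0.38029859 0.16939273 0.02016228] 213 [0.04040994 0.04179751 0.04621831 0.05500769] [0.86371616 0.60641961 0.74603369]
[ 0  0  0  0  0  0  0  0  0  0  0  0  9 14 20 22 16 21 13 11 13 24 36]
```

View pics/sc3.png

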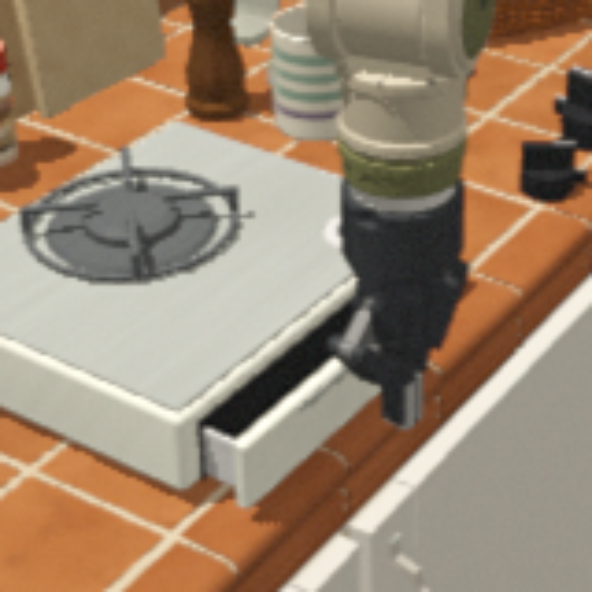

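The fingertips are now at z≈0.040, level with the panel centre; they are visible at (403,425) in front of the drawer. Pushing now.

>>> {"name": "carry_out", "arguments": {"increments": [[[-0.03,0,0,0,0,0],[-0.055,0,0,0,0,0],[-0.075,0,0,0,0,0],[-0.088,0,0,0,0,0],[-0.1,0,0,0,0,0]]]}}

```text
clock: 5.52
tcp_pos: [0.4291, 0.1682, 0.0191]
orientation: [-0.0, 0.01, 1.0, -0.0]
wrist_force: [-1.4, 0.5, 0.9]
finger_gap: 0.0003
grip_force: 0.5
```

>>> {"name": "carry_out", "arguments": {"increments": [[[-0.006,0,0,0,0,0],[-0.012,0,0,0,0,0],[-0.018,0,0,0,0,0],[-0.024,0,0,0,0,0],[-0.03,0,0,0,0,0]]]}}

```text
clock: 6.15
tcp_pos: [0.4411, 0.168, 0.019]
orientation: [-0.003, 0.009, 1.0, 0.0]
wrist_force: [-12.2, 0.7, 8.7]
finger_gap: -0.0002
grip_force: 5.9
```

```bash
cat > dr.py <<'E'
from h import *
c=env.read_camera("top");W=pts(c);z=W[...,2]
v,u=np.mgrid[0:400,0:640];m=(u>170)&(u<245)&(v>190)&(v<225)&(z>.045)&(z<.067)&(W[...,0]<.49)
P=W[m]
for y in (.08,.09,.1,.11,.12): 
    q=P[abs(P[:,1]-y)<.008]; print("drw",y,len(q),q[:,0].min().round(4) if len(q) else None)
s=env.get_state();print(s["clock"],s["wrist_force"].round(1),s["tcp_pos"].round(4))
E
python3 dr.py
```

```text
drw 0.08 33 0.4528
drw 0.09 36 0.4528
drw 0.1 31 0.4528
drw 0.11 35 0.4534
drw 0.12 22 0.4534
6.2 [-7.2  0.5  6.6] [0.4411 0.168  0.019 ]
```

>>> {"name": "carry_out", "arguments": {"increments": [[[-0.004,0,0,0,0,0],[-0.008,0,0,0,0,0],[-0.012,0,0,0,0,0],[-0.016,0,0,0,0,0],[-0.02,0,0,0,0,0]]]}}

```text
clock: 6.82
tcp_pos: [0.4495, 0.1678, 0.0189]
orientation: [-0.004, 0.009, 1.0, 0.0]
wrist_force: [-17.1, 1.1, 14.5]
finger_gap: 0.0003
grip_force: 8.4
```

```bash
python3 dr.py
```

```text
drw 0.08 25 0.4619
drw 0.09 28 0.4615
drw 0.1 28 0.4621
drw 0.11 23 0.4618
drw 0.12 10 0.4618
6.875 [-13.6   0.4   9.8] [0.4495 0.1678 0.0189]
```

>>> {"name": "carry_out", "arguments": {"increments": [[[-0.004,0,-0.002,0,0,0],[-0.008,0,-0.004,0,0,0],[-0.012,0,-0.004,0,0,0],[-0.016,0,-0.004,0,0,0],[-0.02,0,-0.004,0,0,0]]]}}

```text
clock: 7.5
tcp_pos: [0.4491, 0.1677, 0.0189]
orientation: [-0.013, 0.008, 1.0, 0.0]
wrist_force: [-36.9, 3.2, 24.7]
finger_gap: 0.0
grip_force: 18.6
```

```bash
python3 dr.py
```

```text
drw 0.08 24 0.4614
drw 0.09 27 0.4613
drw 0.1 24 0.4624
drw 0.11 23 0.4622
drw 0.12 11 0.4623
7.55 [-33.3   4.   22.1] [0.4491 0.1677 0.0189]
```

It stops firmly at x=0.462 after moving about 32 mm, so the panel lies against the hob front. I'll back off and check that it stays.

>>> {"name": "carry_out", "arguments": {"increments": [[[0.05,0,0,0,0,0],[0.12,0,0,0,0,0],[0.12,0,-0.1,0,0,0.03],[0.12,0,-0.22,0,0,0.06],[0.12,0,-0.3,0,0,0.09]]]}}

```text
clock: 8.18
tcp_pos: [0.4062, 0.1691, 0.1747]
orientation: [0.003, 0.29, 0.957, 0.001]
wrist_force: [0.7, 0.2, -0.8]
finger_gap: -0.0
grip_force: 0.0
```

```bash
python3 dr.py; python3 - <<'E'
from h import *
go([.477,-.205,.20],124)
E
```

```text
drw 0.08 29 0.4612
drw 0.09 28 0.4615
drw 0.1 30 0.4615
drw 0.11 28 0.4617
drw 0.12 28 0.4619
8.225 [1.7 0.8 3.3] [0.4087 0.1697 0.1792]
row [-0.5327, -0.5444, -0.0418, 0.0004, 0.0021, -0.1889] clock 8.225 p [0.4087 0.1697 0.1792] F [1.7 0.8 3.3] gap 0.0002
```

The drawer stayed put. Now over to the knob.

>>> {"name": "carry_out", "arguments": {"increments": [[[-0.53,-0.54,-0.05,0,0,-0.189],[-0.53,-0.54,-0.05,0,0,-0.189],[-0.53,-0.54,-0.05,0,0,-0.189],[-0.53,-0.54,-0.05,0,0,-0.189],[-0.53,-0.54,-0.05,0,0,-0.189]]], "jaw": 0.4, "squeeze": 60}}

```text
clock: 8.85
tcp_pos: [0.4582, -0.0925, 0.1894]
orientation: [0.001, -0.11, 0.994, -0.001]
wrist_force: [1.2, 0.5, 0.3]
finger_gap: 0.0513
grip_force: 0.0
```

```bash
python3 - <<'E'
from h import *
go([.477,-.205,.12],124)
E
```

```text
row [0.0126, -0.2275, 0.1391, -0.0003, 0.0004, -0.0595] clock 8.85 p [ 0.4582 -0.0925  0.1894] F [1.2 0.5 0.3] gap 0.0513
```

>>> {"name": "carry_out", "arguments": {"increments": [[[0.013,-0.228,0.08,0,0,-0.06],[0.013,-0.228,0.139,0,0,-0.06],[0.013,-0.228,0.139,0,0,-0.06],[0.013,-0.228,0.239,0,0,-0.06],[0.013,-0.228,0.239,0,0,-0.06]]]}}

```text
clock: 9.48
tcp_pos: [0.4722, -0.2011, 0.0668]
orientation: [-0.002, -0.291, 0.957, 0.003]
wrist_force: [-0.7, -0.0, 0.7]
finger_gap: 0.0507
grip_force: 0.0
```

```bash
python3 - <<'E'
from h import *
go([.477,-.205,.043],124)
s=env.read_camera("scene");p=env.get_state()["tcp_pos"]
u,v=proj(s,p).astype(int);print(u,v)
cv2.imwrite("pics/kg.png",cv2.resize(s["frame"][v-55:v+35,u-50:u+50],None,fx=6,fy=6,interpolation=cv2.INTER_CUBIC))
W=pts(s)
for dv in range(-30,20,2): print([W[v+dv,u+du].round(3).tolist() for du in (-9,0,9)])
E
```

```text
row [-0.0038, -0.012, 0.0475, 0.001, -0.0004, -0.0006] clock 9.475 p [ 0.4722 -0.2011  0.0668] F [-0.7 -0.   0.7] gap 0.0507
338 200
[[0.644, -0.448, 0.041], [0.461, -0.167, 0.189], [0.444, -0.191, 0.184]]
[[0.644, -0.449, 0.032], [0.462, -0.169, 0.181], [0.61, -0.53, 0.01]]
[[0.644, -0.45, 0.024], [0.448, -0.142, 0.188], [0.425, -0.153, 0.19]]
[[0.644, -0.45, 0.016], [0.448, -0.143, 0.182], [0.606, -0.524, -0.003]]
[[0.646, -0.455, 0.005], [0.447, -0.141, 0.177], [0.599, -0.51, -0.005]]
[[0.644, -0.451, -0.001], [0.446, -0.141, 0.171], [0.591, -0.495, -0.005]]
[[0.637, -0.439, -0.003], [0.447, -0.144, 0.163], [0.578, -0.47, 0.0]]
[[0.627, -0.421, -0.001], [0.449, -0.147, 0.155], [0.566, -0.447, 0.004]]
[[0.62, -0.408, -0.002], [0.446, -0.142, 0.152], [0.564, -0.443, -0.002]]
[[0.611, -0.393, -0.002], [0.45, -0.151, 0.14], [0.502, -0.317, 0.059]]
[[0.6, -0.372, 0.002], [0.461, -0.171, 0.123], [0.493, -0.299, 0.061]]
[[0.597, -0.368, -0.004], [0.46, -0.17, 0.117], [0.497, -0.308, 0.049]]
[[0.587, -0.35, -0.001], [0.457, -0.166, 0.112], [0.493, -0.301, 0.045]]
[[0.58, -0.337, -0.001], [0.455, -0.162, 0.108], [0.494, -0.304, 0.037]]
[[0.573, -0.325, -0.002], [0.457, -0.167, 0.099], [0.493, -0.301, 0.031]]
[[0.563, -0.308, 0.001], [0.458, -0.168, 0.091], [0.489, -0.294, 0.027]]
[[0.559, -0.3, -0.003], [0.532, -0.314, -0.001], [0.482, -0.28, 0.028]]
[[0.552, -0.287, -0.002], [0.525, -0.301, -0.001], [0.48, -0.277, 0.023]]
[[0.543, -0.272, -0.001], [0.517, -0.287, 0.0], [0.476, -0.271, 0.019]]
[[0.536, -0.26, -0.001], [0.474, -0.203, 0.044], [0.479, -0.277, 0.009]]
[[0.531, -0.25, -0.002], [0.471, -0.198, 0.04], [0.477, -0.274, 0.003]]
[[0.524, -0.238, -0.002], [0.471, -0.199, 0.032], [0.474, -0.268, -0.001]]
[[0.518, -0.228, -0.003], [0.471, -0.198, 0.026], [0.469, -0.258, -0.002]]
[[0.509, -0.212, 0.0], [0.469, -0.196, 0.02], [0.448, -0.215, 0.018]]
[[0.503, -0.201, 0.0], [0.463, -0.185, 0.02], [0.446, -0.214, 0.011]]
```

View pics/kg.png

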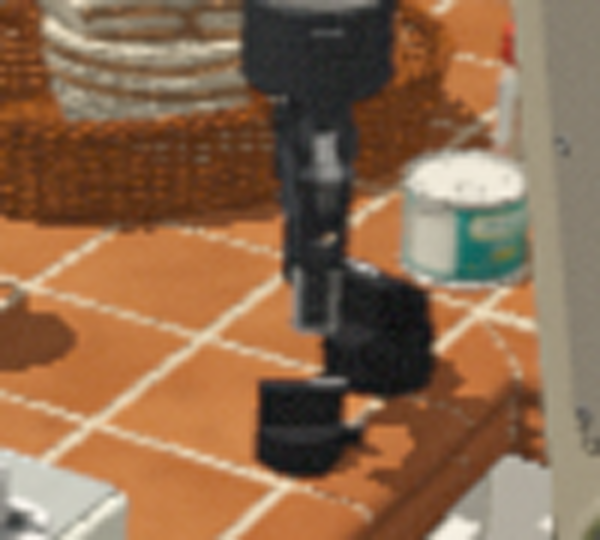

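The scene crop shows the knob at (300,420) and the fingertips at (315,325), centred above its bar. The tips are about 20 mm above the reported TCP, matching the earlier check, so I'll go down to TCP z≈0.008.

>>> {"name": "carry_out", "arguments": {"increments": [[[-0.004,-0.012,0,0,0,0],[-0.004,-0.012,0.04,0,0,0],[-0.004,-0.012,0.08,0,0,0],[-0.004,-0.012,0.116,0,0,0],[-0.004,-0.012,0.116,0,0,0]]]}}

```text
clock: 10.15
tcp_pos: [0.4805, -0.207, 0.0121]
orientation: [0.0, -0.291, 0.957, -0.0]
wrist_force: [0.8, -0.3, -0.2]
finger_gap: 0.0518
grip_force: 0.0
```

```bash
python3 - <<'E'
from h import *
go([.477,-.205,.008],124)
E
```

```text
row [0.0036, 0.0072, 0.0083, -0.0001, 0.0001, -0.0004] clock 10.15 p [ 0.4805 -0.207   0.0121] F [ 0.8 -0.3 -0.2] gap 0.0518
```

>>> {"name": "carry_out", "arguments": {"increments": [[[0.004,0.007,0.008,0,0,0],[0.004,0.007,0.008,0,0,0],[0.004,0.007,0.008,0,0,0]]]}}

```text
clock: 10.52
tcp_pos: [0.4765, -0.2054, 0.008]
orientation: [0.0, -0.291, 0.957, -0.0]
wrist_force: [0.5, -0.4, 0.8]
finger_gap: 0.0511
grip_force: 0.0
```

>>> {"name": "carry_out", "arguments": {"increments": [[[0,0,0,0,0,0],[0,0,0,0,0,0],[0,0,0,0,0,0],[0,0,0,0,0,0]]], "jaw": 1, "squeeze": 60}}

```text
clock: 11.02
tcp_pos: [0.4764, -0.2053, 0.0077]
orientation: [0.0, -0.291, 0.957, -0.0]
wrist_force: [0.3, -0.1, 2.6]
finger_gap: 0.0126
grip_force: 60.2
```

Gripped. Lifting.

>>> {"name": "carry_out", "arguments": {"increments": [[[0,0,-0.08,0,0,0],[0,0,-0.16,0,0,0],[0,0,-0.24,0,0,0],[0,0,-0.3,0,0,0],[0,0,-0.3,0,0,0]]]}}

```text
clock: 11.65
tcp_pos: [0.4775, -0.206, 0.1594]
orientation: [0.002, -0.291, 0.957, -0.002]
wrist_force: [-0.4, -0.4, 0.1]
finger_gap: 0.0129
grip_force: 59.7
```

```bash
python3 - <<'E'
from h import *
go([.502,.038,.155],106)
E
```

```text
row [-0.3125, 0.3781, 0.0079, -0.0006, 0.0004, 0.0495] clock 11.65 p [ 0.4775 -0.206   0.1594] F [-0.4 -0.4  0.1] gap 0.0129
```

>>> {"name": "carry_out", "arguments": {"increments": [[[-0.08,0.09,0,0,0,0.012],[-0.15,0.18,0,0,0,0.025],[-0.23,0.28,0,0,0,0.037],[-0.31,0.375,0.008,0,0,0.0495],[-0.31,0.378,0.008,0,0,0.0495]]]}}

```text
clock: 12.28
tcp_pos: [0.4981, 0.0421, 0.1513]
orientation: [-0.002, -0.142, 0.99, 0.001]
wrist_force: [0.8, -0.8, -0.3]
finger_gap: 0.0124
grip_force: 59.7
```

>>> {"name": "carry_out", "arguments": {"increments": [[[0,0,0,0,0,0],[0,0,0,0,0,0],[0,0,0,0,0,0]]]}}

```text
clock: 12.65
tcp_pos: [0.4996, 0.0367, 0.1531]
orientation: [-0.0, -0.138, 0.99, 0.0]
wrist_force: [-0.6, -0.1, -1.6]
finger_gap: 0.0124
grip_force: 59.7
```

```bash
python3 - <<'E'
from h import *
go([.502,.038,.125],106)
s=env.read_camera("scene");u,v=proj(s,[.502,.038,.12]).astype(int);print(u,v)
a=cv2.resize(s["frame"][v-40:v+35,u-40:u+40],None,fx=7,fy=7,interpolation=cv2.INTER_CUBIC)
cv2.imwrite("pics/on.png",a)
E
```

```text
row [-0.0054, 0.0011, 0.0563, 0.0, -0.0, -0.0004] clock 12.65 p [0.4996 0.0367 0.1531] F [-0.6 -0.1 -1.6] gap 0.0124
286 216
```

View pics/on.png

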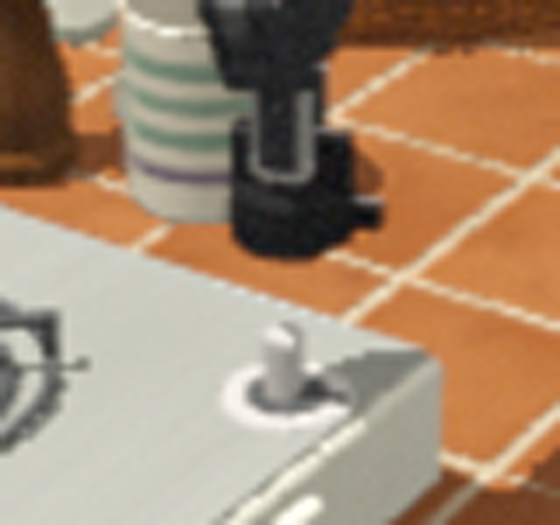

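The knob is above the spindle, its pointer in line with the tab at (340,385). Skirt centre is at x≈293 and the spindle at x≈283, and the planned correction covers nearly all of that. Lowering.

>>> {"name": "carry_out", "arguments": {"increments": [[[-0.006,0.001,0,0,0,0],[-0.006,0.001,0.03,0,0,0],[-0.006,0.001,0.056,0,0,0],[-0.006,0.001,0.07,0,0,0],[-0.006,0.001,0.07,0,0,0]]]}}

```text
clock: 13.32
tcp_pos: [0.5015, 0.0396, 0.1173]
orientation: [-0.001, -0.139, 0.99, 0.0]
wrist_force: [0.2, 0.9, -0.1]
finger_gap: 0.0122
grip_force: 59.7
```

```bash
python3 - <<'E'
from h import *
go([.502,.038,.105],106)
E
```

```text
row [-0.0, -0.0034, 0.0246, 0.0001, -0.0003, 0.0] clock 13.325 p [0.5015 0.0396 0.1173] F [ 0.2  0.9 -0.1] gap 0.0122
```

>>> {"name": "carry_out", "arguments": {"increments": [[[0,-0.003,0,0,0,0],[0,-0.003,0.006,0,0,0],[0,-0.003,0.012,0,0,0],[0,-0.003,0.018,0,0,0],[0,-0.003,0.024,0,0,0]]]}}

```text
clock: 13.95
tcp_pos: [0.5027, 0.0381, 0.1061]
orientation: [0.0, -0.139, 0.99, 0.0]
wrist_force: [-1.0, 1.2, 1.0]
finger_gap: 0.0123
grip_force: 59.9
```

```bash
python3 - <<'E'
from h import *
go([.502,.038,.095],106)
E
```

```text
row [0.0014, 0.0002, 0.0223, 0.0, 0.0, 0.0] clock 13.95 p [0.5027 0.0381 0.1061] F [-1.   1.2  1. ] gap 0.0123
```

>>> {"name": "carry_out", "arguments": {"increments": [[[0,0,0.005,0,0,0],[0,0,0.01,0,0,0],[0,0,0.014,0,0,0],[0,0,0.018,0,0,0],[0,0,0.022,0,0,0]]]}}

```text
clock: 14.58
tcp_pos: [0.5026, 0.0382, 0.0952]
orientation: [-0.0, -0.139, 0.99, 0.0]
wrist_force: [-1.2, 1.3, 0.4]
finger_gap: 0.0126
grip_force: 59.9
```

It slid down without resistance. Next I'll press against the spring; the force should rise from 4 N to about 10 N and then stop.

>>> {"name": "carry_out", "arguments": {"increments": [[[0,0,0.002,0,0,0],[0,0,0.004,0,0,0],[0,0,0.006,0,0,0],[0,0,0.006,0,0,0]]]}}

```text
clock: 15.08
tcp_pos: [0.5027, 0.0382, 0.0925]
orientation: [0.0, -0.139, 0.99, 0.0]
wrist_force: [-2.4, 1.0, 4.2]
finger_gap: 0.0122
grip_force: 60.4
```

>>> {"name": "carry_out", "arguments": {"increments": [[[0,0,0.002,0,0,0],[0,0,0.004,0,0,0],[0,0,0.006,0,0,0],[0,0,0.006,0,0,0]]]}}

```text
clock: 15.58
tcp_pos: [0.5027, 0.0381, 0.0896]
orientation: [0.0, -0.139, 0.99, 0.0]
wrist_force: [-3.1, 1.6, 6.6]
finger_gap: 0.0124
grip_force: 60.7
```

>>> {"name": "carry_out", "arguments": {"increments": [[[0,0,0.002,0,0,0],[0,0,0.004,0,0,0],[0,0,0.006,0,0,0],[0,0,0.006,0,0,0]]]}}

```text
clock: 16.08
tcp_pos: [0.5028, 0.0381, 0.0875]
orientation: [0.0, -0.139, 0.99, 0.0]
wrist_force: [-5.6, 2.0, 13.2]
finger_gap: 0.0121
grip_force: 61.6
```

>>> {"name": "carry_out", "arguments": {"increments": [[[0,0,0.002,0,0,0],[0,0,0.004,0,0,0],[0,0,0.004,0,0,0],[0,0,0.004,0,0,0]]], "squeeze": 80}}

```text
clock: 16.58
tcp_pos: [0.5031, 0.0381, 0.0873]
orientation: [0.001, -0.139, 0.99, -0.0]
wrist_force: [-9.2, 2.8, 26.8]
finger_gap: 0.0117
grip_force: 84.9
```

```bash
python3 dr.py; python3 - <<'E'
from h import *
s=env.read_camera("scene");u,v=proj(s,[.502,.038,.1]).astype(int)
a=cv2.resize(s["frame"][v-40:v+40,u-60:u+40],None,fx=7,fy=7,interpolation=cv2.INTER_CUBIC)
cv2.imwrite("pics/fin.png",a)
for k in ["mug","tin","spice_jar"]: print(k,[(d["position"].round(3) if hasattr(d["position"],"round") else d["position"],d["score"]) for d in env.find_in("scene",k)[:1]])
E
```

```text
drw 0.08 21 0.461
drw 0.09 6 0.4617
drw 0.1 0 None
drw 0.11 0 None
drw 0.12 0 None
16.625 [-9.2  2.5 25.9] [0.5031 0.0381 0.0873]
mug [([0.7021, -0.1598, 0.0656], 0.83)]
tin [([0.4937, -0.4347, 0.042], 0.55)]
spice_jar [([0.506, -0.5688, 0.0665], 0.7)]
```

View pics/fin.png

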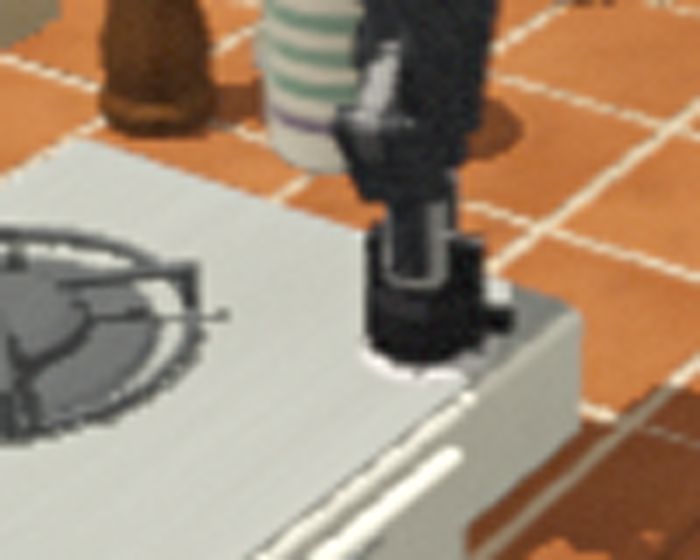

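The knob at (425,300) is level and sits right down on the collar, against a hard stop at 26 N. The drawer is flush and the bystanders are standing. Handing in.

```bash
python3 -c "
from workcell import env
print(env.hand_in())"
```

```text
the job is handed in; nothing more can be done
None
```

I handed the job in with the drawer home, the knob on the spindle, and the gripper still holding it down on the bottom stop at about 26 N; the mug, tin and spice jar were not touched. The hand-in gave no verdict.

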